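# Hold a field probe through its guide over a drive's coil

## Robot

A 6-joint arm with a two-finger parallel gripper is mounted at the origin on the work surface. World frame = base frame: x ahead of the robot, y to its left, z up, the work surface at z = 0. Lengths are in m, angles in rad, forces in N, time in s.
With the tool pointing down it reaches from about 0.375 to 0.9 m from the base axis. Payload 3.1 kg.
Tool frame: the origin (TCP) lies on the mounting face of the last link; the fingertips stand 173 mm ahead of it and the grasp point (between the pads) lies 155 mm ahead of it; z points along the fingers, y is the direction in which the jaws open and shut (so a half turn about z gives the same grasp; the last joint's range is limited). The gripper opens to 85 mm and grips with 20 to 120 N. Pads are 22 mm wide; open, the fingers measure 114 mm over their backs; the gripper's body (76 mm by 85 mm) begins 54 mm behind the grasp point. The pads swing forward as they close: fully open they stand 13 mm farther back than shut.
Start: joints at [1.121, 0.527, 1.433, -0, 1.181, -0.178], TCP at [0.167, 0.602, 0.405] pointing down, gripper open.
Joint ranges: [-3.08, 3.08], [-0.75, 2.2], [0.22, 2.44], [-1.43, 4.57], [0, 2.65], [-2.85, 2.85]. Speed limits (rad/s): [2.79, 2.79, 3.14, 3.14, 3.14, 3.14].

## Interface

Orientations are given as a unit quaternion [x, y, z, w].
In Python, from cell import robot gives the robot as it stands.
- The arm moves only by the tool play_rows, never from a script. Its argument "targets" is a list of rows, each a list of 2 entries, a list of its own where there are three numbers: the shift along the tool's x, y, z in cm, then the turn, a rotation vector about the tool's x, y, z in degrees. In form: [[[x, y, z], [ax, ay, az]], ...]. A call has exactly 8 rows; each row is the pose to reach, as a shift and turn from the pose commanded when the call began, along the tool's axes at that moment; what a row does not reach only later rows make up. A row lasts 1/8 s, in which the tool goes at most 62.5 mm and 10.7 degrees, less where a joint would pass 70% of its speed; a pose out of reach is approached as far as the arm can. A call with a gripper value outside its range is refused whole. "hand" is the gripper's target within -1 to 1 (shut at 1, half-way at 0, fully open at -1), set as the call begins (left out, the last holds). The fingers move at their own pace and stop on an object; "grip_force" is the grip in N (left out, the last holds). Time passes only in rows, so rows that repeat a pose let the fingers close, or fill a call up. It gives the time, the measured TCP pose, the force and the opening at its end, in the units of the state.
- robot.get_state(): the state, without advancing time (a new reading comes with each control period).
- robot.capture(name): name is "scene" or "top" or "wrist"; returns a dict with "color" (384x512x3 uint8, blue, green, red), "range_z" (384x512 float32, m along the optical axis (not along the pixel's ray), 0 where there is no reading), "fov_y" (degrees; the focal length in pixels is half the picture's height over the tangent of half this angle, whatever the lens; pixels are square), "cx", "cy" (the principal point, pixels), "cam_to_world" (4x4, takes a point from camera to world coordinates); the wrist camera has in their place "hand_eye" (4x4, takes a point from camera to tool coordinates, whose origin is the TCP and whose axes are the flange's). Camera axes: x right, y down, z forward; pixel columns grow to the right and rows downward; lengths in m; the calibration is good to about 2 mm. A picture is of the moment at which its call begins: read the wrist's pose just before it.
- robot.close_job(): hands the job in, once; it reports no verdict.
The state is a dict: "time_s": time; "joint_positions": joint angles; "joint_velocities": joint speeds; "effort": joint torques, N m; "position": TCP position; "tool_rot": TCP orientation; "ft_force": force on the tool from outside, world axes, zero at the start; "ft_torque": the same for the moment, N m; "grip_width": finger opening in m.
Only numpy, scipy, OpenCV 4.12 (cv2) and the standard library are available. Lean on these libraries where they do the work, as an engineer would, in place of code of your own. Each camera call takes 0.05 s, during which the arm holds its last target.

## Task

Fit the grey guide bar onto the two pins of the opened drive so that it sits flat down on both posts, and let go of it. Then take the probe from its rest by the handle and lower its rod upright through the guide bar's middle hole, never touching the bar or the drive with it, until the tip is about halfway between the bar's underside and the copper coil below. Finish while still holding it there, still and centred in the hole; leave everything else on the bench where it is.

Things in the scene. Friction and masses are not known exactly. Their poses are not given: they have to be found in the camera images.
- drive: opened motor drive, fixed: black vented housing, green circuit board on top, 110 (x) by 170 (y) by 42 mm high to the board's top, parts on it up to 22 mm taller. Origin: centre of its underside, at bench height; y along its long side, z up. Two upright posts stand on the board 60 mm either side of the centre along y, a round copper coil (28 mm across, 16 mm tall) at the centre
- post_left (a point): drive's post at its +y end: centre of the flat shoulder (18 mm across), 84 mm above the bench, on which the guide bar rests; from it a pin 8 mm thick rises 20 mm further, its top 7 mm tapering to 3 mm
- post_right (a point): the same on the drive's -y end, 120 mm from post_left
- coil_top (a point): centre of the copper coil's top, 58 mm above the bench, midway between the posts; with the bar fitted the coil is 26 mm below the bar's underside
- guide: guide bar, loose grey plastic, 0.07 to 0.15 kg, at first flat on the bench: bar 36 (x) by 150 (y) by 10 mm thick, on its middle a block 36 by 36 mm reaching 38 mm above the bar's underside (grip it there, across x). End holes 13 mm across, 60 mm either side of the centre along y, go over the pins; an 18 mm bore runs down through block and bar. Origin: centre of underside; z up; both ends alike
- bore_top (a point): centre of the bore's mouth on the top of the guide bar's block, 38 mm above the bar's underside
- bore_bottom (a point): centre of the bore's lower end, in the bar's underside (the guide's origin)
- probe: probe, 0.05 to 0.09 kg: black handle 22 by 22 by 55 mm tall (brass stub 12 mm across, 6 mm high on top), a steel rod 8 mm thick, 80 mm long straight down from it. Origin: centre of the handle's underside, where the rod begins; x, y square to the handle's sides, z up. At first it stands upright in its rest, the handle's underside on the rest's top, 96 mm above the bench
- probe_tip (a point): lower end of the probe's rod, 80 mm below the handle's underside
- rest: the probe's rest, fixed: steel base plate 90 by 90 by 12 mm with an aluminium block 44 by 44 mm on it, its top 96 mm above the bench, with a hole 14 mm across straight down that takes the rod. Origin: centre of its underside
- spool: bystander: spool of solder, 60 mm across, 52 mm tall; origin under its centre
- screwdriver: bystander: screwdriver lying on the bench beyond the drive, 190 mm long
- flux: bystander: small amber bottle, 36 mm across, 85 mm tall, near the probe's rest; origin under its centre
- capacitor: bystander: black can capacitor, 30 mm across, 40 mm tall, standing before the drive; origin under its centre
- brush: bystander: brush lying on the bench beside the guide bar, 160 mm long, some 95 mm from the bar's middle
Not all that is in view belongs to the job. Several things look just like the drive: the one meant starts nearest to the robot's base.

How it is judged:
On the way, in this order (a step that is already met when the one before it is completed fails the run):
1. the guide bar sits down on both posts of the drive, its pins through the end holes, and is let go (horizontal distance between bore_bottom and coil_top below 0.004 m and angle between the x axis of guide and the x axis of drive, either way round below 0.08 rad and z of guide in the frame of drive between 0.081 and 0.0875 m and angle between guide's own z axis and vertical below 0.03 rad and contact force between the fingers and guide below 0.1 N), for 0.2 s.
2. the probe's tip is inside the seated guide bar's bore (horizontal distance between bore_bottom and coil_top below 0.004 m and angle between the x axis of guide and the x axis of drive, either way round below 0.08 rad and z of guide in the frame of drive between 0.081 and 0.0875 m and angle between guide's own z axis and vertical below 0.03 rad and z of probe_tip in the frame of guide between 0 and 0.036 m and horizontal distance between probe_tip and bore_top below 0.006 m), for 0.05 s.
At the end, for the whole second after the job is handed in: Guide bar flat on both posts (bore within 4 mm of the coil's axis, underside 81 to 87.5 mm up), fingers off it; probe held still in the gripper, upright within 0.06 rad, tip 4 to 22 mm above the coil and within 3.5 mm of the bore's axis, touching neither guide nor drive (all of step 1 and z of probe_tip in the frame of coil_top between 0.004 and 0.022 m and horizontal distance between probe_tip and bore_bottom below 0.0035 m and horizontal distance between probe and bore_top below 0.006 m and angle between probe's own z axis and vertical below 0.06 rad and linear speed of probe below 0.01 m/s and angular speed of probe below 0.1 rad/s and contact force between the fingers and probe above 0.5 N and contact force between probe and guide below 0.05 N and contact force between probe and drive below 0.05 N); the arm keeps its last pose, push and grip.
It fails at once if the probe touches the guide bar (over 0.3 N) (contact force between probe and guide above 0.3 N).
It fails at once if the probe touches the drive (over 0.3 N) (contact force between probe and drive above 0.3 N).
It fails at once if another thing on the bench is moved by more than 15 mm (distance of any of spool, screwdriver, flux, capacitor, brush from where it was at the start of the episode above 0.015 m).
It also fails if it takes over 58 s, if anything falls off the work surface, if the arm or the gripper's body presses on something with over 40 N, if the wrist force passes 120 N, or if a joint passes its speed limit or range.

## Working session

There is one attempt and no reset: what is moved stays moved. The work goes in short steps, Python scripts to look and compute and a tool call to move; the robot and the scene stay as the last step left them, time stands still between calls to the robot, and variables do not carry over. Pictures are saved under pics/ and viewed, and the job is handed in when it is done.

Besides the shell and the picture viewer there is one more tool, called after "Emit:" in YAML: its name, and indented under it one key for each argument. play_rows: Moves the arm, as the interface text tells. Its arguments: {"type":"object","properties":{"targets":{"type":"array","items":{"type":"array"}},"hand":{"type":"number"},"grip_force":{"type":"number"}},"required":["targets"]}

```bash
ls; mkdir -p pics; cat > h.py <<'E'
import numpy as np, cv2
from scipy.spatial.transform import Rotation as R
from cell import robot
def cap(n):
    s=robot.get_state(); c=robot.capture(n)
    T=np.array(c['cam_to_world']) if 'cam_to_world' in c else None
    if T is None:
        W=np.eye(4); q=np.array(s['tool_rot']); W[:3,:3]=R.from_quat(q).as_matrix(); W[:3,3]=s['position']; T=W@np.array(c['hand_eye'])
    c['T']=T; c['f']=192/np.tan(np.radians(c['fov_y'])/2); c['s']=s
    return c
def pt(c,u,v):
    z=c['range_z'][int(round(v)),int(round(u))]
    return (c['T']@np.array([(u-c['cx'])*z/c['f'],(v-c['cy'])*z/c['f'],z,1]))[:3]
def ray(c,u,v,h):
    d=c['T'][:3,:3]@np.array([(u-c['cx'])/c['f'],(v-c['cy'])/c['f'],1]); o=c['T'][:3,3]
    return o+d*(h-o[2])/d[2]
def cloud(c):
    z=c['range_z']; v,u=np.mgrid[0:z.shape[0],0:z.shape[1]]
    P=np.stack([(u-c['cx'])*z/c['f'],(v-c['cy'])*z/c['f'],z],-1)
    P=P@c['T'][:3,:3].T+c['T'][:3,3]; P[z==0]=np.nan
    return P
def proj(c,p):
    q=np.linalg.inv(c['T'])@np.append(p,1); return q[:2]/q[2]*c['f']+np.array([c['cx'],c['cy']])
E
python3 - <<'E'
from h import *
import pickle
print(robot.get_state())
for n in ['scene','top','wrist']:
    c=cap(n); cv2.imwrite(f'pics/{n}0.png',c['color']); pickle.dump(c,open(n+'0.pkl','wb')); print(n,c['fov_y'],c['cx'],c['cy'],c['T'].round(3).tolist(),(c['range_z']>0).mean())
E
```

```text
pics
{'time_s': 0.0, 'joint_positions': array([ 1.12150648e+00,  5.28493626e-01,  1.43391112e+00,  5.87953948e-06,
        1.18137923e+00, -1.78454447e-01]), 'joint_velocities': array([-0.00094355,  0.00051351, -0.00070339,  0.00071843, -0.00141583,
       -0.00188587]), 'effort': array([ 6.14143737e-04, -4.42354703e+01, -1.78024542e+01, -2.88341207e-04,
        8.33852071e-03, -2.08872211e-05]), 'position': array([0.16700287, 0.60191995, 0.40371352]), 'tool_rot': array([ 1.35005227e-01,  9.90844280e-01, -1.04129585e-03, -3.40865100e-04]), 'ft_force': array([0.3572566 , 0.26169675, 0.71928354]), 'ft_torque': array([ 0.00504894, -0.01033563,  0.04672225]), 'grip_width': 0.08552015386796215}
scene 53.59759315572797 259.6735534020078 185.34337511904704 [[0.045, 0.813, -0.581, 1.294], [0.999, -0.034, 0.031, -0.03], [0.006, -0.582, -0.813, 1.085], [0.0, 0.0, 0.0, 1.0]] 0.9961344401041666
top 45.48963936476619 255.51839188859148 192.723714924405 [[0.014, -0.998, 0.068, 0.447], [-1.0, -0.014, -0.002, 0.032], [0.003, -0.068, -0.998, 1.836], [0.0, 0.0, 0.0, 1.0]] 0.995880126953125
wrist 70.79705555448834 258.94470679917373 194.27085305316535 [[0.268, 0.927, 0.262, 0.102], [0.963, -0.258, -0.075, 0.622], [-0.002, 0.272, -0.962, 0.374], [0.0, 0.0, 0.0, 1.0]] 0.9961293538411459
```

View pics/scene0.png

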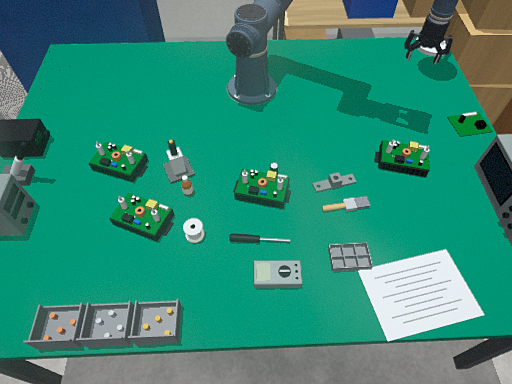

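View pics/top0.png

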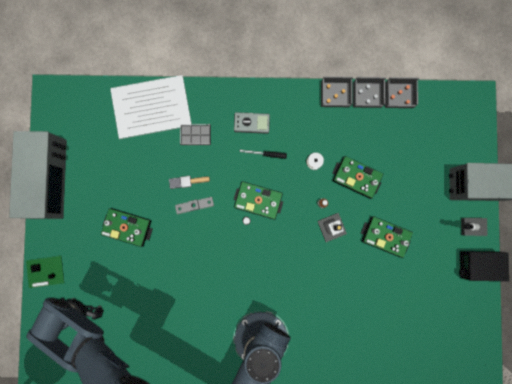

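View pics/wrist0.png

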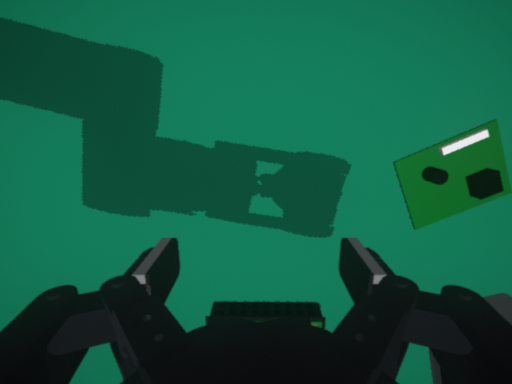

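The four drive look-alikes in the top view are at (258,200), (357,177), (388,237) and (127,227). The guide is at about (195,205), the probe and rest at (333,227), and the capacitor at (247,221). I'll compute their positions next.

```bash
python3 - <<'E'
from h import *
import pickle
t=pickle.load(open('top0.pkl','rb')); s=pickle.load(open('scene0.pkl','rb'))
for n,u,v,h in [('driveA',258,200,.05),('B',357,177,.05),('C',388,237,.05),('D',127,227,.05),('guide',195,205,.02),('rest',333,227,.1),('cap',247,221,.04),('flux',323,203,.08),('spool',315,160,.05),('brush',190,181,.01)]:
    p=ray(t,u,v,h); print(n,p.round(3),np.hypot(*p[:2]).round(3),pt(t,u,v).round(3))
P=cloud(s)
m=P[...,2]>0.006
# guide cluster
def obb(m):
    pts=P[m][:,:2].astype(np.float32); r=cv2.minAreaRect(pts); return r,len(pts)
g=m&(np.hypot(P[...,0]-ray(t,195,205,.02)[0],P[...,1]-ray(t,195,205,.02)[1])<.085)
n,l,st,ce=cv2.connectedComponentsWithStats(g.astype(np.uint8))
for i in range(1,n):
    if st[i,4]>20: print('g',obb(l==i),P[l==i][:,2].max(), ce[i])
z=np.hstack([cv2.resize(s['color'][130:230,80:220],None,fx=2.8,fy=2.8,interpolation=3),cv2.resize(s['color'][130:230,225:365],None,fx=2.8,fy=2.8,interpolation=3)])
cv2.imwrite('pics/z1.png',z)
E
```

```text
driveA [0.541 0.018 0.05 ] 0.542 [0.541 0.018 0.057]
B [ 0.637 -0.368  0.05 ] 0.736 [ 0.636 -0.366  0.059]
C [ 0.405 -0.489  0.05 ] 0.634 [ 0.405 -0.485  0.062]
D [0.429 0.526 0.05 ] 0.679 [0.429 0.524 0.057]
guide [0.52  0.268 0.02 ] 0.585 [ 0.521  0.272 -0.012]
rest [ 0.441 -0.266  0.1  ] 0.515 [ 0.441 -0.266  0.1  ]
cap [0.459 0.06  0.04 ] 0.463 [0.459 0.06  0.044]
flux [ 0.532 -0.231  0.08 ] 0.58 [ 0.532 -0.23   0.085]
spool [ 0.702 -0.203  0.05 ] 0.731 [ 0.701 -0.203  0.056]
brush [0.616 0.291 0.01 ] 0.681 [0.615 0.29  0.015]
g (((0.5225698351860046, 0.27192825078964233), (0.040231868624687195, 0.15116769075393677), 14.3488187789917), 386) 0.04301232256137566 [334.11139896 181.38341969]
```

View pics/z1.png

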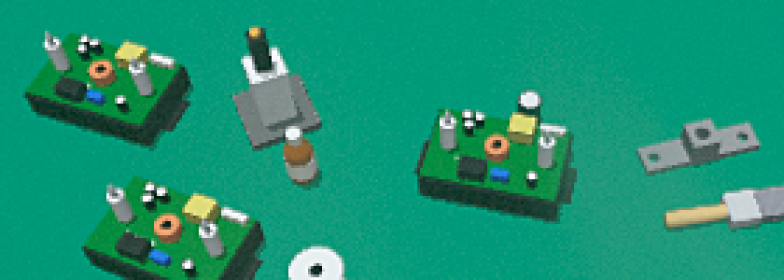

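```bash
cat >> h.py <<'E'
def go(pos,adeg,quiet=False):
    s=robot.get_state(); r0=R.from_quat(s['tool_rot']); p0=np.array(s['position'])
    best=None
    for k in (0,180,-180):
        a=np.radians(adeg+k); y=np.array([np.cos(a),np.sin(a),0]); z=np.array([0,0,-1.]); x=np.cross(y,z)
        rv=(r0.inv()*R.from_matrix(np.stack([x,y,z],1))).as_rotvec(degrees=True)
        if best is None or np.linalg.norm(rv)<np.linalg.norm(best): best=rv
    Y=r0.as_matrix()[:,1]; Z=r0.as_matrix()[:,2]
    print('t',round(s['time_s'],2),'pos',p0.round(4),'yang',np.degrees(np.arctan2(Y[1],Y[0])).round(2),'tilt',np.degrees(np.arccos(-Z[2])).round(2),'q',np.round(s['joint_positions'],2),'F',np.round(s['ft_force'],2),'w',round(s['grip_width'],4))
    print('shift cm',(r0.inv().apply(np.array(pos)-p0)*100).round(2),'rot deg',best.round(2))
E
python3 -c "
from h import *
go([.5225,.272,.36],14.35)"
```

```text
t 0.15 pos [0.167  0.602  0.4039] yang 74.49 tilt 0.1 q [ 1.12  0.53  1.43  0.    1.18 -0.18] F [ 0.53 -0.32  1.09] w 0.0853
shift cm [-43.08 -22.28   4.42] rot deg [-1.000e-01  3.000e-02  6.014e+01]
```

Emit:
play_rows:
  targets:
    - [[-5.4,-2.8,0.5],[0,0,7.5]]
    - [[-10.8,-5.6,1.1],[0,0,15]]
    - [[-16.2,-8.4,1.6],[0,0,22.5]]
    - [[-21.5,-11.1,2.2],[0,0,30]]
    - [[-26.9,-13.9,2.7],[0,0,37.5]]
    - [[-32.3,-16.7,3.3],[0,0,45]]
    - [[-37.7,-19.5,3.9],[0,0,52.5]]
    - [[-43.1,-22.3,4.4],[0,0,60.1]]
  hand: -1
  grip_force: 40

```text
time_s: 1.15
position: [0.524, 0.2705, 0.3603]
tool_rot: [0.615, 0.789, -0.0, -0.0]
ft_force: [1.1, -0.1, 0.8]
grip_width: 0.0852
```

Emit:
play_rows:
  targets:
    - [[0,0,0],[0,0,0]]
    - [[0,0,0],[0,0,0]]
    - [[0,0,0],[0,0,0]]
    - [[0,0,0],[0,0,0]]
    - [[0,0,0],[0,0,0]]
    - [[0,0,0],[0,0,0]]
    - [[0,0,0],[0,0,0]]
    - [[0,0,0],[0,0,0]]

```text
time_s: 2.15
position: [0.5228, 0.272, 0.3607]
tool_rot: [0.613, 0.79, 0.0, 0.0]
ft_force: [-0.2, 0.0, 0.5]
grip_width: 0.0855
```

```bash
python3 - <<'E'
from h import *
import pickle
go([.5225,.272,.36],14.35)
c=cap('wrist'); cv2.imwrite('pics/w1.png',c['color']); pickle.dump(c,open('w1.pkl','wb'))
P=cloud(c)
for a,b in ((.03,.05),(.006,.02)):
    m=(P[...,2]>a)&(P[...,2]<b)&(np.hypot(P[...,0]-.5225,P[...,1]-.272)<.09)
    n,l,st,ce=cv2.connectedComponentsWithStats(m.astype(np.uint8))
    for i in range(1,n):
        if st[i,4]>50: print(a,cv2.minAreaRect(P[l==i][:,:2].astype(np.float32)),np.median(P[l==i][:,2]),st[i],ce[i])
E
```

```text
t 2.15 pos [0.5228 0.272  0.3607] yang 14.39 tilt 0.0 q [ 0.29  0.53  1.57 -0.    1.04  0.04] F [-0.25  0.01  0.5 ] w 0.0855
shift cm [ 0.   -0.03  0.07] rot deg [0.   0.   0.04]
0.03 ((0.5214358568191528, 0.2740534543991089), (0.03580767661333084, 0.036424312740564346), 13.652948379516602) 0.03842961684704632 [241 164  33  34 898] [256.72717149 179.99109131]
0.006 ((0.5109583735466003, 0.31915128231048584), (0.03519938141107559, 0.05740692839026451), 12.785158157348633) 0.01056324311965151 [ 242  111   32   52 1467] [257.66530334 137.37559646]
0.006 ((0.602079451084137, 0.29712945222854614), (0.01292753592133522, 0.0609753355383873), 13.064228057861328) 0.01661276628336067 [321 149  14  51 249] [326.71485944 170.80321285]
0.006 ((0.5335422158241272, 0.2249220609664917), (0.03490033373236656, 0.04929322376847267), 13.375251770019531) 0.010507610944057028 [243 197  29  37 972] [256.63683128 214.47016461]
```

View pics/w1.png

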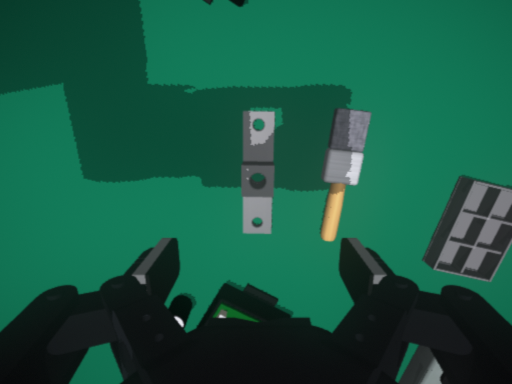

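```bash
python3 -c "
from h import *
go([.5214,.2741,.181],13.5)"
```

```text
t 2.2 pos [0.5228 0.272  0.3607] yang 14.38 tilt 0.0 q [ 0.29  0.53  1.57 -0.    1.04  0.04] F [ 0.08  0.86 -0.5 ] w 0.0854
shift cm [ 0.24 -0.09 17.97] rot deg [0.   0.   0.88]
```

Emit:
play_rows:
  targets:
    - [[0.2,-0.1,3],[0,0,0.9]]
    - [[0.2,-0.1,6],[0,0,0.9]]
    - [[0.24,-0.1,9],[0,0,0.9]]
    - [[0.24,-0.1,12],[0,0,0.9]]
    - [[0.24,-0.1,15],[0,0,0.9]]
    - [[0.24,-0.1,17],[0,0,0.9]]
    - [[0.24,-0.1,18],[0,0,0.9]]
    - [[0.24,-0.1,18],[0,0,0.9]]

```text
time_s: 3.2
position: [0.5212, 0.2741, 0.1803]
tool_rot: [0.619, 0.785, -0.0, -0.0]
ft_force: [-0.4, -0.2, -0.1]
grip_width: 0.0853
```

Emit:
play_rows:
  targets:
    - [[0,0,0],[0,0,0]]
    - [[0,0,0],[0,0,0]]
    - [[0,0,0],[0,0,0]]
    - [[0,0,0],[0,0,0]]
    - [[0,0,0],[0,0,0]]
    - [[0,0,0],[0,0,0]]
    - [[0,0,0],[0,0,0]]
    - [[0,0,0],[0,0,0]]
  hand: 1

```text
time_s: 4.2
position: [0.5215, 0.2742, 0.1816]
tool_rot: [0.619, 0.785, 0.001, 0.0]
ft_force: [-0.9, 0.0, 6.3]
grip_width: 0.0357
```

```bash
python3 - <<'E'
from h import *
go([.5214,.2741,.181],13.5)
c=cap('wrist'); cv2.imwrite('pics/w2.png',c['color'])
E
```

```text
t 4.2 pos [0.5215 0.2742 0.1816] yang 13.48 tilt 0.08 q [0.29 0.8  1.66 0.   0.67 0.06] F [-0.89  0.04  6.34] w 0.0357
shift cm [-0.01 -0.01  0.06] rot deg [ 0.08 -0.01 -0.02]
```

View pics/w2.png

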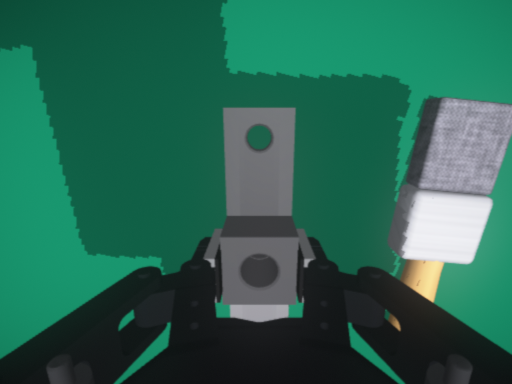

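Emit:
play_rows:
  targets:
    - [[0,0,-1],[0,0,0]]
    - [[0,0,-3],[0,0,0]]
    - [[0,0,-6],[0,0,0]]
    - [[0,0,-10],[0,0,0]]
    - [[0,0,-14],[0,0,0]]
    - [[0,0,-18],[0,0,0]]
    - [[0,0,-22],[0,0,0]]
    - [[0,0,-24],[0,0,0]]

```text
time_s: 5.25
position: [0.5211, 0.2741, 0.4234]
tool_rot: [0.619, 0.785, 0.001, 0.001]
ft_force: [-0.3, 0.3, -1.9]
grip_width: 0.0353
```

```bash
python3 - <<'E'
from h import *
import pickle
t=pickle.load(open('top0.pkl','rb')); s=pickle.load(open('scene0.pkl','rb'))
for c in (t,s):
    P=cloud(c); m=(P[...,2]>.030)&(np.abs(P[...,0]-.541)<.12)&(np.abs(P[...,1]-.018)<.13)
    b=c['color'].astype(int); m&=(b[...,1]>1.4*b[...,2])&(b[...,1]>b[...,0]*1.4)&(P[...,2]<.06)
    n,l,st,ce=cv2.connectedComponentsWithStats(m.astype(np.uint8)); i=1+np.argmax(st[1:,4])
    print(cv2.minAreaRect(P[l==i][:,:2].astype(np.float32)),np.median(P[l==i][:,2]))
a=10
go([.52,.15,.42],13.5)
E
```

```text
((0.5430973768234253, 0.018597029149532318), (0.16842173039913177, 0.10943250358104706), 74.74576568603516) 0.04128629159917707
((0.5446618795394897, 0.01642807573080063), (0.16524222493171692, 0.10709843784570694), 75.77171325683594) 0.041286364207109405
t 5.25 pos [0.5211 0.2741 0.4234] yang 13.49 tilt 0.2 q [ 0.29  0.46  1.51 -0.    1.18  0.06] F [-0.29  0.29 -1.88] w 0.0353
shift cm [-12.04  -3.01   0.33] rot deg [ 0.2  -0.01 -0.01]
```

```bash
python3 - <<'E'
from h import *
go([.669,-.01,.42],-14.8)
E
```

```text
t 5.25 pos [0.5211 0.2741 0.4234] yang 13.49 tilt 0.2 q [ 0.29  0.46  1.51 -0.    1.18  0.06] F [-0.29  0.29 -1.88] w 0.0353
shift cm [-31.08   7.75   0.37] rot deg [ 0.2  -0.06 28.29]
```

Emit:
play_rows:
  targets:
    - [[-3,0.8,0],[0.1,0,3]]
    - [[-8,2,0.1],[0.1,0,8]]
    - [[-13,3.2,0.2],[0.2,0,12]]
    - [[-18,4.5,0.2],[0.2,0,17]]
    - [[-23,5.7,0.3],[0.2,0,22]]
    - [[-28,7,0.3],[0.2,0,26]]
    - [[-31,7.7,0.4],[0.2,0,28.3]]
    - [[-31,7.7,0.4],[0.2,0,28.3]]

```text
time_s: 6.25
position: [0.6689, -0.012, 0.4161]
tool_rot: [0.793, 0.609, -0.002, -0.001]
ft_force: [-1.3, 0.5, -1.0]
grip_width: 0.0355
```

Emit:
play_rows:
  targets:
    - [[0,0,0],[0,0,0]]
    - [[0,0,0],[0,0,0]]
    - [[0,0,0],[0,0,0]]
    - [[0,0,0],[0,0,0]]
    - [[0,0,0],[0,0,0]]
    - [[0,0,0],[0,0,0]]
    - [[0,0,0],[0,0,0]]
    - [[0,0,0],[0,0,0]]

```text
time_s: 7.25
position: [0.6684, -0.0095, 0.4167]
tool_rot: [0.792, 0.61, -0.001, -0.001]
ft_force: [0.2, -0.1, -1.6]
grip_width: 0.0355
```

```bash
python3 - <<'E'
from h import *
import pickle
go([.669,-.01,.42],-14.8)
c=cap('wrist'); cv2.imwrite('pics/w3.png',c['color']); pickle.dump(c,open('w3.pkl','wb'))
P=cloud(c); near=(np.abs(P[...,0]-.543)<.1)&(np.abs(P[...,1]-.018)<.11)
m=near&(P[...,2]>.07)&(P[...,2]<.12)
n,l,st,ce=cv2.connectedComponentsWithStats(m.astype(np.uint8))
for i in range(1,n):
    if st[i,4]>15:
        q=P[l==i]; print(np.median(q,0).round(4),q[:,2].min(),q[:,2].max(),st[i],ce[i]); k=np.abs(q[:,2]-.084)<.004
        if k.sum()>5: print('  shoulder',cv2.minEnclosingCircle(q[k][:,:2].astype(np.float32)),q[k].mean(0),k.sum())
b=c['color'].astype(int)
m=near&(b[...,2]>1.5*b[...,0])&(b[...,2]>1.25*b[...,1])&(P[...,2]>.05)&(P[...,2]<.064)
n,l,st,ce=cv2.connectedComponentsWithStats(m.astype(np.uint8))
for i in range(1,n):
    if st[i,4]>30: q=P[l==i]; print('coil',cv2.minEnclosingCircle(q[:,:2].astype(np.float32)),np.median(q[:,2]),st[i],ce[i])
# guide in tool frame
q=P; W=np.eye(4)
R0=R.from_quat(c['s']['tool_rot']); t=(P-c['s']['position'])@R0.as_matrix()
m=(t[...,2]>.1)&(t[...,2]<.19)&(np.abs(t[...,1])<.03)&(np.abs(t[...,0])<.09)
for a,b_ in ((.135,.155),(.162,.178)):
    k=m&(t[...,2]>a)&(t[...,2]<b_); n,l,st,ce=cv2.connectedComponentsWithStats(k.astype(np.uint8))
    for i in range(1,n):
        if st[i,4]>200: print('guide',a,cv2.minAreaRect(t[l==i][:,:2].astype(np.float32)),np.median(t[l==i][:,2]),st[i])
cv2.imwrite('pics/w3z.png',cv2.resize(c['color'][60:300,60:330],None,fx=2.2,fy=2.2,interpolation=3))
E
```

```text
t 7.25 pos [ 0.6684 -0.0095  0.4167] yang -14.82 tilt 0.2 q [-0.18  0.58  1.3  -0.    1.27  0.08] F [ 0.15 -0.14 -1.63] w 0.0355
shift cm [-0.04  0.07 -0.33] rot deg [-0.2   0.05 -0.02]
[0.5633 0.0764 0.0847] 0.07012387151609889 0.10574267444215996 [134 123  23  17 300] [145.01 131.2 ]
  shoulder ((0.5604081749916077, 0.07750443369150162), 0.009580940008163452) [0.56252728 0.07676686 0.08437451] 168
[ 0.5309 -0.036   0.0848] 0.07059555715743537 0.105411922114023 [146 222  19  20 268] [154.6380597  231.30597015]
  shoulder ((0.528267502784729, -0.038107700645923615), 0.009017237462103367) [ 0.53037608 -0.03683288  0.08441204] 137
coil ((0.5441293716430664, 0.019584355875849724), 0.014284094795584679) 0.05855609801332265 [146 168  25  23 390] [157.94871795 179.05384615]
guide 0.135 ((0.0006684437394142151, -4.6508386731147766e-05), (0.03735636547207832, 0.059805456548929214), 0.067350372672081) 0.14333047061931173 [ 192  226  130   79 6323]
guide 0.162 ((0.046757012605667114, 0.0007506385445594788), (0.03622099384665489, 0.057380419224500656), 89.99284362792969) 0.17108933896256706 [ 223  108   72  115 7334]
guide 0.162 ((-0.0066167619079351425, 0.0007127760909497738), (0.01585545763373375, 0.005217582918703556), 89.92066192626953) 0.16729361442388385 [244 254  30  15 282]
guide 0.162 ((-0.04544554650783539, 0.0006962381303310394), (0.013422150164842606, 0.035572320222854614), 2.3749771118164062) 0.17110230357064096 [230 305  58  17 859]
```

View pics/w3.png

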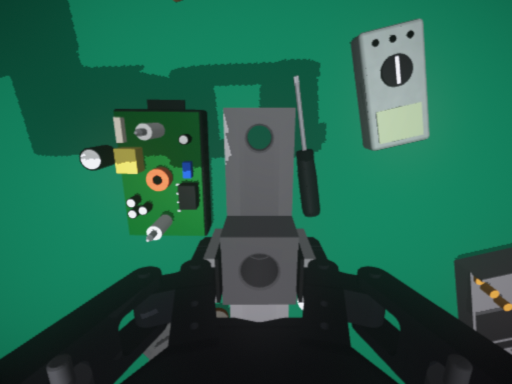

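```bash
python3 - <<'E'
from h import *
go([.5437,.0192,.310],-15.3)
E
```

```text
t 7.3 pos [ 0.6684 -0.0094  0.4167] yang -14.82 tilt 0.2 q [-0.18  0.58  1.3  -0.    1.27  0.08] F [-0.31 -0.9  -0.45] w 0.0354
shift cm [ -0.41 -12.75  10.71] rot deg [-0.19  0.05  0.48]
```

Emit:
play_rows:
  targets:
    - [[0,-3,0],[-0.2,0,0]]
    - [[-0.2,-6,1],[-0.2,0,0.2]]
    - [[-0.3,-9,2.5],[-0.2,0,0.3]]
    - [[-0.4,-11.5,4.5],[-0.2,0,0.5]]
    - [[-0.4,-12.7,7],[-0.2,0,0.5]]
    - [[-0.4,-12.8,9],[-0.2,0,0.5]]
    - [[-0.4,-12.8,10.4],[-0.2,0,0.5]]
    - [[-0.4,-12.8,10.7],[-0.2,0,0.5]]

```text
time_s: 8.3
position: [0.5434, 0.0194, 0.3095]
tool_rot: [0.795, 0.607, -0.001, -0.0]
ft_force: [0.4, 0.2, -1.8]
grip_width: 0.0354
```

Emit:
play_rows:
  targets:
    - [[0,0,0],[0,0,0]]
    - [[0,0,0],[0,0,0]]
    - [[0,0,0],[0,0,0]]
    - [[0,0,0],[0,0,0]]
    - [[0,0,0],[0,0,0]]
    - [[0,0,0],[0,0,0]]
    - [[0,0,0],[0,0,0]]
    - [[0,0,0],[0,0,0]]

```text
time_s: 9.3
position: [0.5432, 0.0195, 0.3101]
tool_rot: [0.795, 0.607, -0.0, 0.0]
ft_force: [-0.6, -0.5, -1.1]
grip_width: 0.0352
```

```bash
python3 - <<'E'
from h import *
import pickle
go([.5437,.0192,.30],-15.3)
c=cap('wrist'); cv2.imwrite('pics/w4.png',c['color']); pickle.dump(c,open('w4.pkl','wb'))
R0=R.from_quat(c['s']['tool_rot'])
for n,p in [('pinL top',[.5604,.0775,.104]),('shL',[.5604,.0775,.084]),('shR',[.5283,-.0381,.104])]:
    print(n,proj(c,np.array(p)).round(1))
P=cloud(c)
x0,y0=200,70
cv2.imwrite('pics/w4z.png',cv2.resize(c['color'][70:330,180:340],None,fx=3,fy=2.3,interpolation=3))
s=cap('scene'); cv2.imwrite('pics/s4z.png',cv2.resize(s['color'][90:240,190:350],None,fx=4,fy=4,interpolation=3)); pickle.dump(s,open('s4.pkl','wb'))
E
```

```text
t 9.3 pos [0.5432 0.0195 0.3101] yang -15.32 tilt 0.05 q [-0.17  0.55  1.73 -0.    0.86  0.1 ] F [-0.58 -0.46 -1.12] w 0.0352
shift cm [-0.02  0.05  1.01] rot deg [ 0.    0.05 -0.02]
pinL top [259.3 134.2]
shL [259.3 132.4]
shR [258.8 296. ]
```

View pics/w4.png

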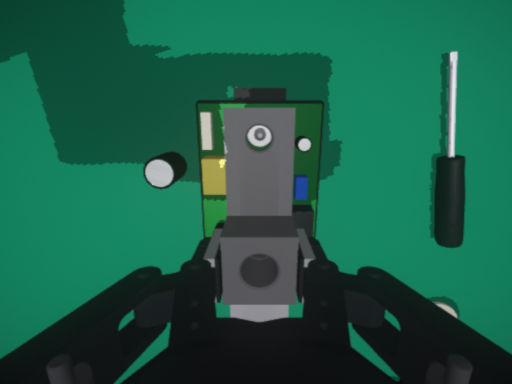

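View pics/s4z.png

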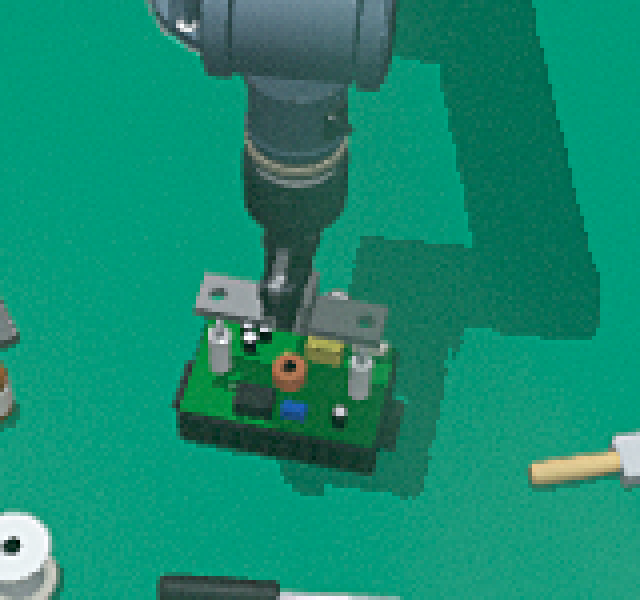

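The far pin shows concentric inside the end hole at (259,136), so I'm lowering the bar.

Emit:
play_rows:
  targets:
    - [[0,0.03,0.6],[0,0,0]]
    - [[0,0.05,1.2],[0,0,0]]
    - [[0,0.05,1.8],[0,0,0]]
    - [[0,0.05,2.4],[0,0,0]]
    - [[0,0.05,3],[0,0,0]]
    - [[0,0.05,3.5],[0,0,0]]
    - [[0,0.05,4],[0,0,0]]
    - [[0,0.05,4.3],[0,0,0]]

```text
time_s: 10.4
position: [0.5437, 0.0193, 0.2668]
tool_rot: [0.795, 0.607, -0.0, 0.0]
ft_force: [-0.1, 0.6, -2.2]
grip_width: 0.0353
```

```bash
python3 - <<'E'
from h import *
go([.5437,.0192,.2655],-15.3)
c=cap('wrist'); cv2.imwrite('pics/w5.png',c['color'])
E
```

```text
t 10.4 pos [0.5437 0.0193 0.2668] yang -15.31 tilt 0.05 q [-0.17  0.62  1.75 -0.    0.77  0.1 ] F [-0.07  0.58 -2.16] w 0.0353
shift cm [-0.01  0.    0.13] rot deg [-0.01  0.05 -0.01]
```

View pics/w5.png

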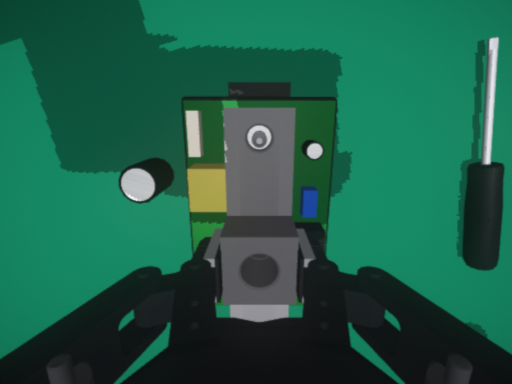

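Emit:
play_rows:
  targets:
    - [[0,0,0.05],[0,0,0]]
    - [[0,0,0.1],[0,0,0]]
    - [[0,0,0.12],[0,0,0]]
    - [[0,0,0.15],[0,0,0]]
    - [[0,0,0.17],[0,0,0]]
    - [[0,0,0.17],[0,0,0]]
    - [[0,0,0.17],[0,0,0]]
    - [[0,0,0.17],[0,0,0]]

```text
time_s: 11.45
position: [0.5438, 0.0193, 0.2656]
tool_rot: [0.795, 0.607, -0.0, 0.0]
ft_force: [0.2, -0.7, 1.7]
grip_width: 0.0353
```

Contact has begun: Fz went from -2.2 to +1.7 at the expected height. I'm opening the fingers in place, then backing off.

Emit:
play_rows:
  targets:
    - [[0,0,0],[0,0,0]]
    - [[0,0,0],[0,0,0]]
    - [[0,0,0],[0,0,0]]
    - [[0,0,0],[0,0,0]]
    - [[0,0,0],[0,0,0]]
    - [[0,0,0],[0,0,0]]
    - [[0,0,0],[0,0,0]]
    - [[0,0,0],[0,0,0]]
  hand: -1

```text
time_s: 12.45
position: [0.5437, 0.0193, 0.2655]
tool_rot: [0.795, 0.607, -0.0, 0.0]
ft_force: [-0.3, 0.1, 0.5]
grip_width: 0.0853
```

Emit:
play_rows:
  targets:
    - [[0,0,-0.5],[0,0,0]]
    - [[0,0,-2],[0,0,0]]
    - [[0,0,-4],[0,0,0]]
    - [[0,0,-6],[0,0,0]]
    - [[0,0,-9],[0,0,0]]
    - [[0,0,-12],[0,0,0]]
    - [[0,0,-14],[0,0,0]]
    - [[0,0,-14],[0,0,0]]

```text
time_s: 13.45
position: [0.544, 0.0195, 0.4081]
tool_rot: [0.795, 0.607, 0.002, 0.002]
ft_force: [0.5, 0.0, -0.6]
grip_width: 0.0853
```

Emit:
play_rows:
  targets:
    - [[0,0,0],[0,0,0]]
    - [[0,0,0],[0,0,0]]
    - [[0,0,0],[0,0,0]]
    - [[0,0,0],[0,0,0]]
    - [[0,0,0],[0,0,0]]
    - [[0,0,0],[0,0,0]]
    - [[0,0,0],[0,0,0]]
    - [[0,0,0],[0,0,0]]

```text
time_s: 14.45
position: [0.5437, 0.0195, 0.4055]
tool_rot: [0.795, 0.607, -0.0, 0.0]
ft_force: [-0.1, -0.7, 0.0]
grip_width: 0.0852
```

```bash
cat > meas.py <<'E'
from h import *
def guide(c,near=(.544,.0195),zb=.084):
    P=cloud(c); d=np.hypot(P[...,0]-near[0],P[...,1]-near[1])
    m=(np.abs(P[...,2]-zb-.038)<.005)&(d<.04)
    n,l,st,ce=cv2.connectedComponentsWithStats(m.astype(np.uint8)); i=1+np.argmax(st[1:,4]); q=P[l==i]
    print('block',cv2.minAreaRect(q[:,:2].astype(np.float32)),'z',np.median(q[:,2]).round(4),st[i],ce[i])
    A=np.c_[q[:,:2]-q[:,:2].mean(0),np.ones(len(q))]; print(' plane',np.linalg.lstsq(A,q[:,2],rcond=None)[0].round(4))
    m=(np.abs(P[...,2]-zb-.010)<.004)&(d<.09)
    n,l,st,ce=cv2.connectedComponentsWithStats(m.astype(np.uint8)); qs=[]
    for i in range(1,n):
        if st[i,4]>150: q=P[l==i]; qs.append(q); print('bar',cv2.minAreaRect(q[:,:2].astype(np.float32)),'z',np.median(q[:,2]).round(4),st[i])
    q=np.concatenate(qs); print(' all bar',cv2.minAreaRect(q[:,:2].astype(np.float32)))
    A=np.c_[q[:,:2]-q[:,:2].mean(0),np.ones(len(q))]; print(' plane',np.linalg.lstsq(A,q[:,2],rcond=None)[0].round(4))
E
python3 - <<'E'
from meas import *
import pickle
go([.441,-.266,.40],0)
c=cap('wrist'); cv2.imwrite('pics/w6.png',c['color']); pickle.dump(c,open('w6.pkl','wb'))
guide(c)
# bore ellipse centre
E
```

```text
t 14.45 pos [0.5437 0.0195 0.4055] yang -15.31 tilt 0.05 q [-0.17  0.42  1.64 -0.    1.09  0.1 ] F [-0.1  -0.67  0.05] w 0.0852
shift cm [-30.24  -2.37   0.57] rot deg [ 1.000e-02  5.000e-02 -1.531e+01]
block ((0.5442567467689514, 0.019629457965493202), (0.036162395030260086, 0.03604445233941078), 74.55387115478516) z 0.1225 [ 240  174   38   37 1139] [258.48551361 191.75153644]
 plane [-0.0047 -0.0074  0.1223]
bar ((0.5564520955085754, 0.06404992938041687), (0.056981898844242096, 0.03608144074678421), 74.612060546875) z 0.0945 [ 241  113   36   58 1874]
bar ((0.5304269790649414, -0.030233362689614296), (0.047053661197423935, 0.0354795828461647), 74.77476501464844) z 0.0946 [ 243  211   32   39 1180]
 all bar ((0.544242262840271, 0.01927732676267624), (0.14986668527126312, 0.03607183322310448), 74.74925994873047)
 plane [-0.0005 -0.0004  0.0945]
```

View pics/w6.png

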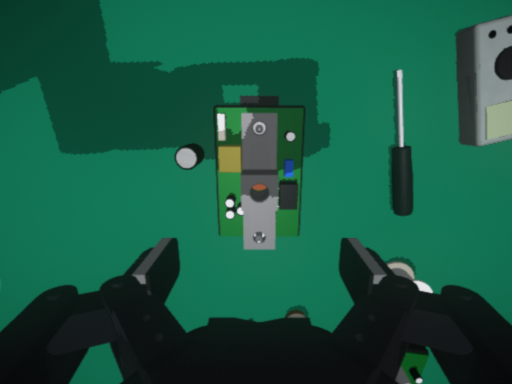

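```bash
python3 - <<'E'
from h import *
import pickle
for f in ('top0.pkl','scene0.pkl'):
    c=pickle.load(open(f,'rb')); P=cloud(c)
    m=(np.hypot(P[...,0]-.441,P[...,1]+.266)<.08)&(P[...,2]>.006)&(P[...,2]<.2)
    q=P[m&(P[...,2]<.02)]; print(len(q),cv2.minAreaRect(q[:,:2].astype(np.float32)))
    q=P[m&(P[...,2]>.105)]; print(len(q),q.mean(0),q[:,2].max())
go([.441,-.266,.44],-15)
E
```

```text
330 ((0.44006192684173584, -0.26648426055908203), (0.14757263660430908, 0.15104717016220093), 32.767189025878906)
53 [ 0.4413537  -0.27403378  0.14281077] 0.15939828751517715
328 ((0.43758487701416016, -0.26912927627563477), (0.09419555962085724, 0.1094677597284317), 22.623891830444336)
101 [ 0.44765118 -0.27679861  0.13609439] 0.1599202531440005
t 14.5 pos [0.5437 0.0195 0.4055] yang -15.32 tilt 0.05 q [-0.17  0.42  1.64 -0.    1.09  0.1 ] F [ 0.4   0.25 -0.36] w 0.085
shift cm [-30.25  -2.37  -3.43] rot deg [ 0.01  0.05 -0.32]
```

Emit:
play_rows:
  targets:
    - [[-2,0,-2],[0,0,0]]
    - [[-6,-0.4,-3.4],[0,0,0]]
    - [[-11,-0.8,-3.4],[0,0,0]]
    - [[-16,-1.2,-3.4],[0,0,0]]
    - [[-21,-1.6,-3.4],[0,0,0]]
    - [[-26,-2,-3.4],[0,0,0]]
    - [[-29,-2.3,-3.4],[0,0,0]]
    - [[-30.3,-2.4,-3.4],[0,0,0]]

```text
time_s: 15.5
position: [0.44, -0.2679, 0.4398]
tool_rot: [0.796, 0.606, -0.0, 0.0]
ft_force: [0.5, -0.0, 0.4]
grip_width: 0.0857
```

Emit:
play_rows:
  targets:
    - [[0,0,0],[0,0,0]]
    - [[0,0,0],[0,0,0]]
    - [[0,0,0],[0,0,0]]
    - [[0,0,0],[0,0,0]]
    - [[0,0,0],[0,0,0]]
    - [[0,0,0],[0,0,0]]
    - [[0,0,0],[0,0,0]]
    - [[0,0,0],[0,0,0]]

```text
time_s: 16.5
position: [0.4405, -0.2665, 0.4397]
tool_rot: [0.795, 0.607, -0.0, 0.0]
ft_force: [0.5, 0.2, 0.1]
grip_width: 0.0852
```

```bash
python3 - <<'E'
from meas import *
import pickle
go([.441,-.266,.283],0)
c=cap('wrist'); cv2.imwrite('pics/w7.png',c['color']); pickle.dump(c,open('w7.pkl','wb'))
P=cloud(c)
for a,b in ((.006,.02),(.09,.101),(.145,.154),(.154,.165)):
    m=(np.hypot(P[...,0]-.441,P[...,1]+.268)<.075)&(P[...,2]>a)&(P[...,2]<b)
    n,l,st,ce=cv2.connectedComponentsWithStats(m.astype(np.uint8))
    for i in range(1,n):
        if st[i,4]>20: q=P[l==i]; print(a,cv2.minAreaRect(q[:,:2].astype(np.float32)),np.median(q[:,2]).round(4),st[i],ce[i])
E
```

```text
t 16.5 pos [ 0.4405 -0.2665  0.4397] yang -15.32 tilt 0.05 q [-0.76  0.34  1.66 -0.    1.14 -0.49] F [0.53 0.15 0.1 ] w 0.0852
shift cm [ 0.07  0.03 15.67] rot deg [ -0.     0.05 -15.32]
0.006 ((0.44038912653923035, -0.27606627345085144), (0.09001520276069641, 0.0901157408952713), 22.348474502563477) 0.0125 [ 219  131   83   82 1861] [260.19935519 161.59484148]
0.09 ((0.44069987535476685, -0.27601006627082825), (0.04395867511630058, 0.04445322975516319), 22.340694427490234) 0.0965 [235 161  52  41 747] [260.59170013 179.97858099]
0.145 ((0.4411514699459076, -0.2763387858867645), (0.02215685322880745, 0.021853744983673096), 10.281593322753906) 0.1514 [248 186  28  28 362] [261.23756906 198.88674033]
0.154 ((0.4413231313228607, -0.27630501985549927), (0.011792057193815708, 0.010788516141474247), 74.36074829101562) 0.1576 [256 196  12  13 124] [261.49193548 202.31451613]
```

View pics/w7.png

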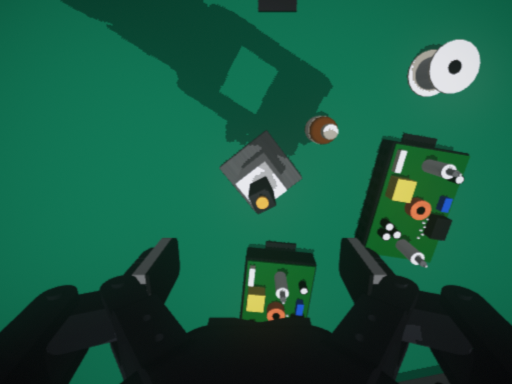

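```bash
python3 - <<'E'
from h import *
go([.4412,-.2763,.283],10.3)
E
```

```text
t 16.55 pos [ 0.4405 -0.2665  0.4397] yang -15.32 tilt 0.05 q [-0.76  0.34  1.66 -0.    1.14 -0.49] F [-0.48 -0.41  0.12] w 0.0857
shift cm [-0.92  0.32 15.67] rot deg [-1.000e-02  5.000e-02 -2.562e+01]
```

Emit:
play_rows:
  targets:
    - [[-0.5,0.1,0],[0,0,-6]]
    - [[-0.9,0.3,0],[0,0,-14]]
    - [[-0.9,0.3,1],[0,0,-22]]
    - [[-0.9,0.3,3],[0,0,-25.6]]
    - [[-0.9,0.3,5],[0,0,-25.6]]
    - [[-0.9,0.3,7],[0,0,-25.6]]
    - [[-0.9,0.3,8],[0,0,-25.6]]
    - [[-0.9,0.3,8],[0,0,-25.6]]

```text
time_s: 17.55
position: [0.441, -0.276, 0.3592]
tool_rot: [0.641, 0.768, -0.0, -0.0]
ft_force: [0.6, -0.5, 0.3]
grip_width: 0.0857
```

```bash
python3 - <<'E'
from meas import *
import pickle
go([.4412,-.2763,.283],10.3)
c=cap('wrist'); cv2.imwrite('pics/w8.png',c['color']); pickle.dump(c,open('w8.pkl','wb'))
P=cloud(c)
for a,b in ((.145,.154),(.154,.165)):
    m=(np.hypot(P[...,0]-.441,P[...,1]+.276)<.03)&(P[...,2]>a)&(P[...,2]<b)
    q=P[m]; print(a,cv2.minAreaRect(q[:,:2].astype(np.float32)),np.median(q[:,2]).round(4))
E
```

```text
t 17.55 pos [ 0.441  -0.276   0.3592] yang 10.28 tilt 0.06 q [-0.77  0.45  1.74 -0.    0.95 -0.95] F [ 0.57 -0.49  0.35] w 0.0857
shift cm [-0.04  0.02  7.62] rot deg [-0.06 -0.02 -0.02]
0.145 ((0.4413386583328247, -0.27638423442840576), (0.02206396497786045, 0.022195082157850266), 11.53781795501709) 0.1513
0.154 ((0.4413968622684479, -0.2766146957874298), (0.011993639171123505, 0.011901654303073883), 27.121652603149414) 0.1574
```

View pics/w8.png

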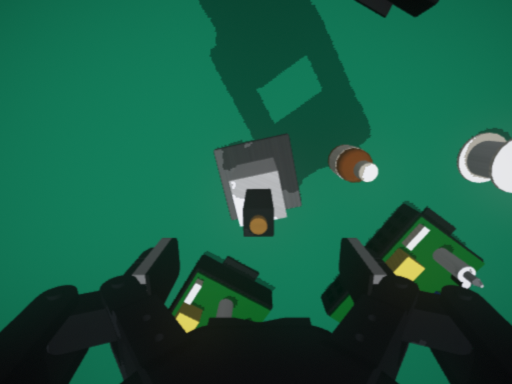

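Emit:
play_rows:
  targets:
    - [[-0.04,0.03,1.5],[0,0,-0.5]]
    - [[-0.04,0.03,3],[0,0,-0.5]]
    - [[-0.04,0.03,4.5],[0,0,-0.5]]
    - [[-0.04,0.03,6],[0,0,-0.5]]
    - [[-0.04,0.03,7],[0,0,-0.5]]
    - [[-0.04,0.03,7.6],[0,0,-0.5]]
    - [[-0.04,0.03,7.6],[0,0,-0.5]]
    - [[-0.04,0.03,7.6],[0,0,-0.5]]

```text
time_s: 18.6
position: [0.4416, -0.2765, 0.2841]
tool_rot: [0.638, 0.77, -0.0, 0.001]
ft_force: [-0.1, 0.4, -0.3]
grip_width: 0.0854
```

Emit:
play_rows:
  targets:
    - [[0,0,0],[0,0,0]]
    - [[0,0,0],[0,0,0]]
    - [[0,0,0],[0,0,0]]
    - [[0,0,0],[0,0,0]]
    - [[0,0,0],[0,0,0]]
    - [[0,0,0],[0,0,0]]
    - [[0,0,0],[0,0,0]]
    - [[0,0,0],[0,0,0]]
  hand: 1

```text
time_s: 19.6
position: [0.4415, -0.2764, 0.2839]
tool_rot: [0.638, 0.77, -0.0, 0.0]
ft_force: [-0.8, 0.5, 4.1]
grip_width: 0.0216
```

Emit:
play_rows:
  targets:
    - [[0,0,-0.3],[0,0,0]]
    - [[0,0,-1],[0,0,0]]
    - [[0,0,-2.5],[0,0,0]]
    - [[0,0,-4.5],[0,0,0]]
    - [[0,0,-7],[0,0,0]]
    - [[0,0,-10],[0,0,0]]
    - [[0,0,-13],[0,0,0]]
    - [[0,0,-15],[0,0,0]]

```text
time_s: 20.6
position: [0.4414, -0.2761, 0.4363]
tool_rot: [0.637, 0.77, -0.0, 0.002]
ft_force: [0.2, -0.6, -1.9]
grip_width: 0.0214
```

```bash
python3 - <<'E'
from meas import *
import pickle
go([.5443,.0195,.43],10.3)
c=cap('wrist'); cv2.imwrite('pics/w9.png',c['color']); pickle.dump(c,open('w9.pkl','wb'))
t=(cloud(c)-c['s']['position'])@R.from_quat(c['s']['tool_rot']).as_matrix()
for a,b in ((.12,.129),(.129,.14),(.10,.12)):
    m=(np.hypot(t[...,0],t[...,1])<.02)&(t[...,2]>a)&(t[...,2]<b)
    q=t[m]; print(a,len(q), len(q)>3 and (cv2.minAreaRect(q[:,:2].astype(np.float32)),np.median(q[:,2]).round(4)))
s=cap('scene'); cv2.imwrite('pics/s9z.png',cv2.resize(s['color'][60:210,110:270],None,fx=4,fy=4,interpolation=3)); pickle.dump(s,open('s9.pkl','wb'))
E
```

```text
t 20.6 pos [ 0.4414 -0.2761  0.4363] yang 10.79 tilt 0.21 q [-0.77  0.35  1.65 -0.    1.14 -0.96] F [ 0.23 -0.63 -1.9 ] w 0.0214
shift cm [27.11 15.64  0.56] rot deg [0.09 0.19 0.49]
0.12 999 (((0.001441950909793377, 0.00019040890038013458), (0.031182998791337013, 0.02434869296848774), 89.7278823852539), np.float64(0.1265))
0.129 2517 (((0.0009379005059599876, 9.8448246717453e-05), (0.024363871663808823, 0.0323706716299057), 0.79376620054245), np.float64(0.1329))
0.1 325 (((0.011387215927243233, -0.0001661553978919983), (0.011287005618214607, 0.030869070440530777), 4.919820785522461), np.float64(0.1151))
```

View pics/w9.png

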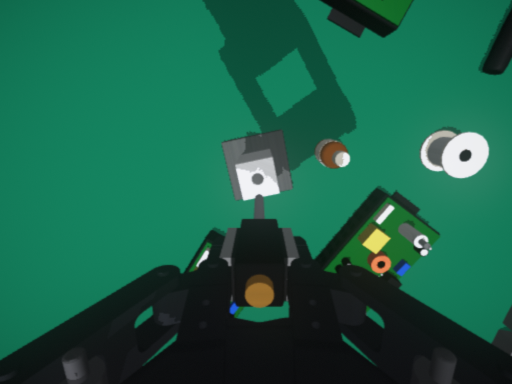

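View pics/s9z.png

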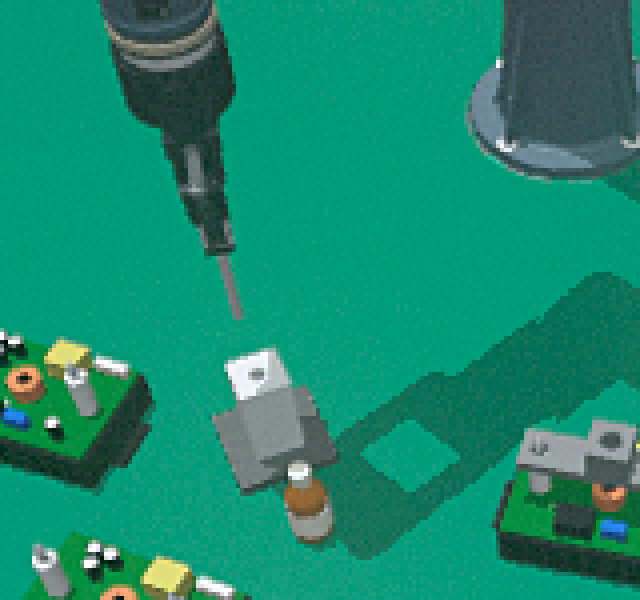

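```bash
python3 - <<'E'
from meas import *
import pickle
for f in ('w9.pkl','s9.pkl'):
    c=pickle.load(open(f,'rb'))
    R0=R.from_quat(c['s']['tool_rot']).as_matrix()
    t=(cloud(c)-c['s']['position'])@R0
    cam=((c['T'][:3,3]-c['s']['position'])@R0); d=cam[:2]/np.hypot(*cam[:2]); print(f,'cam dir',cam.round(3))
    for a in np.arange(.19,.275,.01):
        m=(np.hypot(t[...,0],t[...,1])<.03)&(t[...,2]>a)&(t[...,2]<a+.01)
        q=t[m]
        if len(q): print(round(a,3),len(q),q.mean(0).round(4),np.median(q,0).round(4),'perp range',(q[:,:2]@[-d[1],d[0]]).min().round(4),(q[:,:2]@[-d[1],d[0]]).max().round(4))
    m=(np.hypot(t[...,0],t[...,1])<.03)&(t[...,2]>.19)&(t[...,2]<.29); print('max z',t[m][:,2].max())
c=pickle.load(open('w9.pkl','rb')); cv2.imwrite('pics/w9z.png',cv2.resize(c['color'][150:320,200:320],None,fx=4,fy=3.5,interpolation=3))
E
```

```text
w9.pkl cam dir [0.07  0.002 0.03 ]
0.2 22 [0.0032 0.0012 0.2075] [0.0033 0.0012 0.2075] perp range -0.0021 0.0043
0.21 50 [0.0028 0.0008 0.2151] [0.003  0.0008 0.2151] perp range -0.0029 0.0044
0.22 43 [0.0028 0.0011 0.2252] [0.0032 0.0008 0.2253] perp range -0.003 0.0046
0.23 38 [0.0028 0.001  0.2355] [0.0031 0.0011 0.2354] perp range -0.0026 0.0047
0.24 29 [0.0027 0.0008 0.2451] [0.0031 0.0007 0.2449] perp range -0.0028 0.0048
0.25 29 [0.0029 0.001  0.2548] [0.0032 0.0006 0.254 ] perp range -0.0029 0.0041
0.26 18 [0.0027 0.0005 0.2634] [0.0031 0.0006 0.2633] perp range -0.003 0.0041
max z 0.2668916734537145
s9.pkl cam dir [ 0.078  0.885 -0.643]
0.19 2 [-0.0021  0.0013  0.1993] [-0.0021  0.0013  0.1993] perp range -0.0007 0.0052
0.2 7 [-0.0028  0.002   0.2047] [-0.0028  0.0021  0.2046] perp range 0.0001 0.006
0.21 7 [-0.0013  0.0035  0.2147] [-0.0014  0.0041  0.2138] perp range -0.0013 0.0054
0.22 5 [-0.0018  0.0035  0.2262] [-0.0014  0.0026  0.2258] perp range -0.0012 0.0048
0.23 6 [-0.0024  0.0023  0.2365] [-0.0028  0.0018  0.2362] perp range -0.0004 0.0056
0.24 5 [-0.0009  0.0014  0.2465] [-0.0009  0.0013  0.2475] perp range -0.0018 0.005
0.25 6 [-0.0026  0.0026  0.2545] [-0.003   0.0032  0.254 ] perp range -0.0002 0.0058
0.26 5 [-0.0011  0.0013  0.2652] [-0.0011  0.0013  0.2657] perp range -0.0017 0.0052
max z 0.26772250123221003
```

View pics/w9z.png

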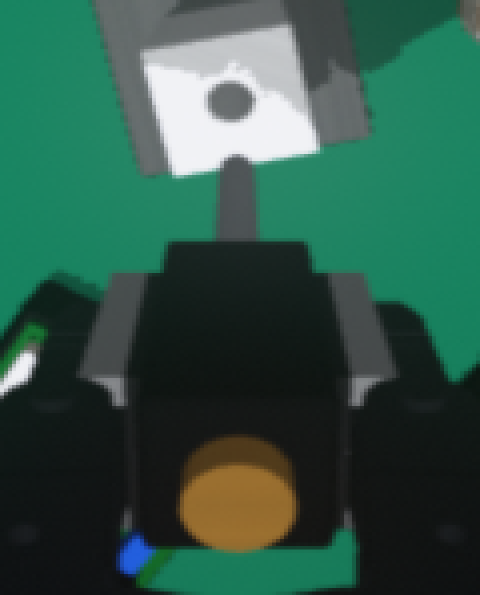

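```bash
python3 - <<'E'
from h import *
go([.5437,.0197,.44],-15.3)
E
```

```text
t 20.7 pos [ 0.4418 -0.2765  0.4369] yang 10.79 tilt 0.42 q [-0.77  0.35  1.65 -0.    1.13 -0.96] F [-0.24  0.5  -0.57] w 0.0213
shift cm [27.18 15.56 -0.42] rot deg [ 0.29  0.31 26.09]
```

Emit:
play_rows:
  targets:
    - [[1.5,0.8,-0.2],[0,0,1]]
    - [[4.5,2.5,-0.4],[0,0,4]]
    - [[9,5,-0.4],[0,0,8]]
    - [[13.5,7.8,-0.4],[0,0,13]]
    - [[18,10.3,-0.4],[0,0,18]]
    - [[22.5,13,-0.4],[0,0,22]]
    - [[26,15,-0.4],[0,0,25]]
    - [[27.2,15.6,-0.4],[0,0,26.1]]

```text
time_s: 21.7
position: [0.5438, 0.0226, 0.4367]
tool_rot: [0.794, 0.607, -0.001, -0.0]
ft_force: [-0.3, -0.6, -1.1]
grip_width: 0.0219
```

Emit:
play_rows:
  targets:
    - [[0,0,0],[0,0,0]]
    - [[0,0,0],[0,0,0]]
    - [[0,0,0],[0,0,0]]
    - [[0,0,0],[0,0,0]]
    - [[0,0,0],[0,0,0]]
    - [[0,0,0],[0,0,0]]
    - [[0,0,0],[0,0,0]]
    - [[0,0,0],[0,0,0]]

```text
time_s: 22.7
position: [0.5438, 0.0202, 0.4375]
tool_rot: [0.795, 0.607, -0.0, 0.0]
ft_force: [0.1, -0.6, -0.1]
grip_width: 0.0218
```

```bash
cat > rod.py <<'E'
from meas import *
import pickle,sys
def rod(name):
    c=cap('wrist'); cv2.imwrite(f'pics/{name}.png',c['color']); pickle.dump(c,open(name+'.pkl','wb'))
    R0=R.from_quat(c['s']['tool_rot']).as_matrix(); P=cloud(c)
    t=(P-c['s']['position'])@R0
    for a in np.arange(.2,.275,.02):
        m=(np.hypot(t[...,0],t[...,1])<.012)&(t[...,2]>a)&(t[...,2]<a+.02)
        q=t[m]
        if len(q)>3: print(round(a,3),len(q),q.mean(0).round(4),'y',q[:,1].min().round(4),q[:,1].max().round(4))
    try: guide(c)
    except Exception as e: print(e)
    return c
E
python3 - <<'E'
from rod import *
go([.5437,.0197,.42],-15.3)
rod('w10')
s=cap('scene'); cv2.imwrite('pics/s10z.png',cv2.resize(s['color'][90:240,190:350],None,fx=4,fy=4,interpolation=3)); pickle.dump(s,open('s10.pkl','wb'))
E
```

```text
t 22.7 pos [0.5438 0.0202 0.4375] yang -15.31 tilt 0.05 q [-0.17  0.38  1.6  -0.    1.16  0.1 ] F [ 0.1  -0.59 -0.15] w 0.0218
shift cm [-0.05  0.    1.75] rot deg [ 0.01  0.05 -0.01]
0.2 72 [0.0035 0.0004 0.2128] y -0.0035 0.0039
0.22 79 [0.0034 0.0004 0.2297] y -0.0035 0.0042
0.24 62 [0.0033 0.0003 0.2495] y -0.0035 0.0043
0.26 17 [3.400e-03 2.000e-04 2.631e-01] y -0.0036 0.0036
block ((0.5441437363624573, 0.01970735937356949), (0.03611818701028824, 0.036122217774391174), 74.60482025146484) z 0.1225 [242 169  34  33 850] [258.79764706 183.91647059]
 plane [-0.0013  0.0005  0.1224]
bar ((0.5562319755554199, 0.06419843435287476), (0.05709155648946762, 0.035979948937892914), 74.84954833984375) z 0.0945 [ 243  114   32   52 1538]
bar ((0.5221312046051025, -0.013617454096674919), (0.021387670189142227, 0.011109044775366783), 73.84622192382812) z 0.0946 [244 202  10  17 164]
bar ((0.5451604723930359, -0.020042801275849342), (0.021490786224603653, 0.012201141566038132), 75.40174102783203) z 0.0945 [263 202  11  17 172]
 all bar ((0.5475140810012817, 0.03215380012989044), (0.12340418994426727, 0.03602398931980133), 74.6685562133789)
 plane [-0.0016 -0.0005  0.0946]
```

View pics/w10.png

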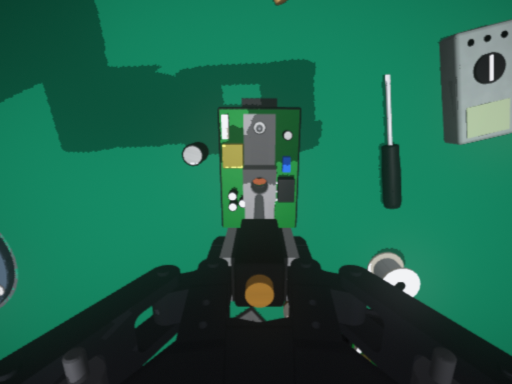

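View pics/s10z.png

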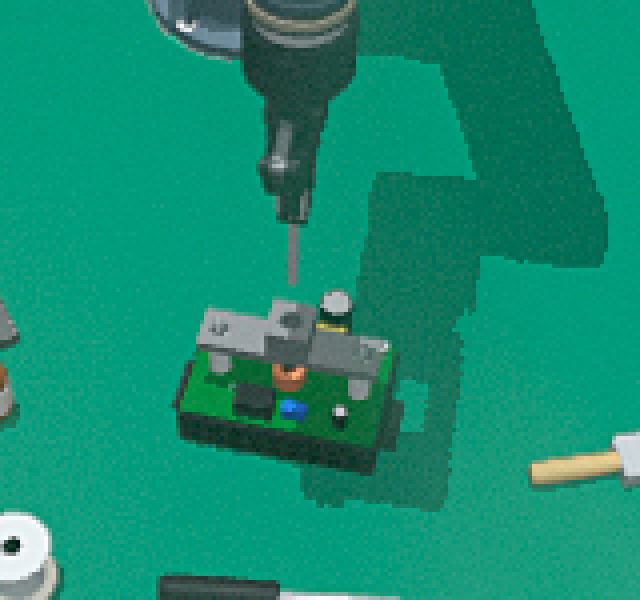

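Emit:
play_rows:
  targets:
    - [[-0.05,0,0.6],[0,0,0]]
    - [[-0.05,0,1.2],[0,0,0]]
    - [[-0.05,0,1.8],[0,0,0]]
    - [[-0.05,0,2.4],[0,0,0]]
    - [[-0.05,0,2.9],[0,0,0]]
    - [[-0.05,0,3.2],[0,0,0]]
    - [[-0.05,0,3.4],[0,0,0]]
    - [[-0.05,0,3.4],[0,0,0]]

```text
time_s: 23.8
position: [0.5437, 0.0196, 0.4034]
tool_rot: [0.795, 0.607, -0.0, 0.0]
ft_force: [-0.0, -0.2, 0.5]
grip_width: 0.0216
```

```bash
python3 - <<'E'
from rod import *
go([.5438,.0196,.339],-15.3)
c=rod('w11'); cv2.imwrite('pics/w11z.png',cv2.resize(c['color'][140:260,200:320],None,fx=5,fy=5,interpolation=3))
s=cap('scene'); cv2.imwrite('pics/s11z.png',cv2.resize(s['color'][130:200,220:310],None,fx=7,fy=7,interpolation=3)); pickle.dump(s,open('s11.pkl','wb'))
E
```

```text
t 23.8 pos [0.5437 0.0196 0.4034] yang -15.31 tilt 0.05 q [-0.17  0.42  1.64 -0.    1.08  0.1 ] F [-0.04 -0.24  0.47] w 0.0216
shift cm [0.01 0.01 6.44] rot deg [ 0.    0.05 -0.01]
0.2 71 [0.0035 0.0004 0.2127] y -0.0035 0.0039
0.22 81 [0.0034 0.0005 0.2296] y -0.0036 0.0042
0.24 62 [0.0033 0.0003 0.2496] y -0.0035 0.0043
0.26 31 [0.0025 0.0004 0.2706] y -0.0106 0.0114
block ((0.544307291507721, 0.019611481577157974), (0.036294616758823395, 0.03603322431445122), 74.49246215820312) z 0.1224 [ 240  174   38   38 1049] [258.68064824 191.50905624]
 plane [-0.0038 -0.0079  0.1223]
bar ((0.55631023645401, 0.06422574818134308), (0.05726902186870575, 0.035847704857587814), 75.2585678100586) z 0.0946 [ 241  113   36   58 1923]
 all bar ((0.55631023645401, 0.06422574818134308), (0.05726902186870575, 0.035847704857587814), 75.2585678100586)
 plane [-0.0016 -0.0026  0.0946]
```

View pics/w11z.png

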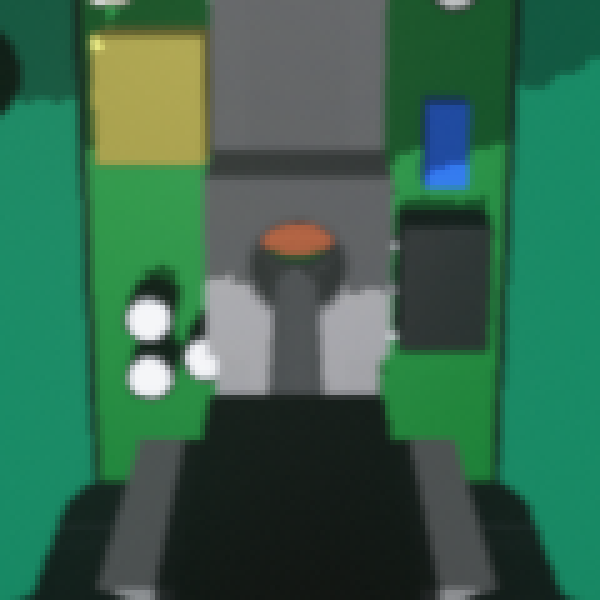

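View pics/s11z.png

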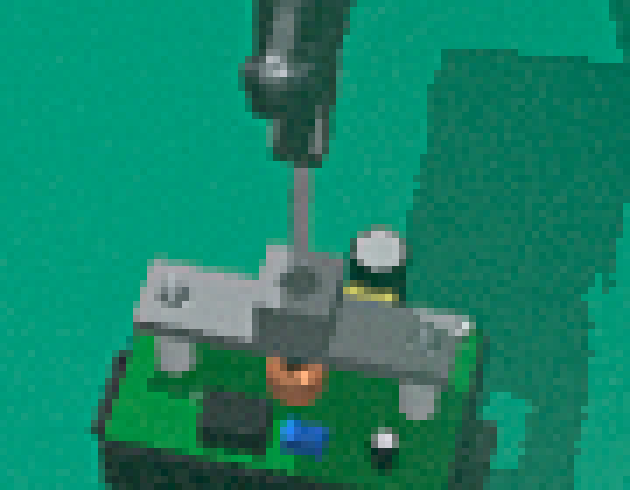

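The rod is centred over the bore in both views: the tip is at u≈295 in the wrist crop and the bore centre at u≈297. I'm lowering it slowly.

Emit:
play_rows:
  targets:
    - [[0.01,0.01,0.4],[0,0,0]]
    - [[0.01,0.01,0.8],[0,0,0]]
    - [[0.01,0.01,1.2],[0,0,0]]
    - [[0.01,0.01,1.6],[0,0,0]]
    - [[0.01,0.01,2],[0,0,0]]
    - [[0.01,0.01,2.4],[0,0,0]]
    - [[0.01,0.01,2.8],[0,0,0]]
    - [[0.01,0.01,3],[0,0,0]]

```text
time_s: 24.9
position: [0.5437, 0.0197, 0.3731]
tool_rot: [0.795, 0.607, -0.0, 0.0]
ft_force: [0.4, 0.2, -0.6]
grip_width: 0.0214
```

```bash
python3 - <<'E'
from rod import *
go([.5438,.0196,.339],-15.3)
c=rod('w12'); cv2.imwrite('pics/w12z.png',cv2.resize(c['color'][140:260,200:320],None,fx=5,fy=5,interpolation=3))
E
```

```text
t 24.9 pos [0.5437 0.0197 0.3731] yang -15.31 tilt 0.05 q [-0.17  0.46  1.67 -0.    1.01  0.1 ] F [ 0.44  0.24 -0.56] w 0.0214
shift cm [-0.    0.01  3.41] rot deg [-0.02  0.05 -0.01]
0.2 72 [0.0035 0.0003 0.2127] y -0.0035 0.0039
0.22 81 [0.0034 0.0005 0.2298] y -0.0036 0.0042
0.24 316 [ 0.0009 -0.0007  0.2511] y -0.0119 0.0112
0.26 85 [-0.0036  0.0008  0.2682] y -0.0082 0.0093
block ((0.5444905757904053, 0.020016875118017197), (0.03556361421942711, 0.03590630367398262), 74.22867584228516) z 0.1224 [ 238  182   43   41 1211] [258.73575557 198.82576383]
 plane [-0.0039 -0.0064  0.1223]
bar ((0.5564699172973633, 0.06398267298936844), (0.05660063400864601, 0.03607625514268875), 74.5887680053711) z 0.0945 [ 239  113   41   64 2370]
 all bar ((0.5564699172973633, 0.06398267298936844), (0.05660063400864601, 0.03607625514268875), 74.5887680053711)
 plane [-0.0014 -0.0029  0.0945]
```

View pics/w12z.png

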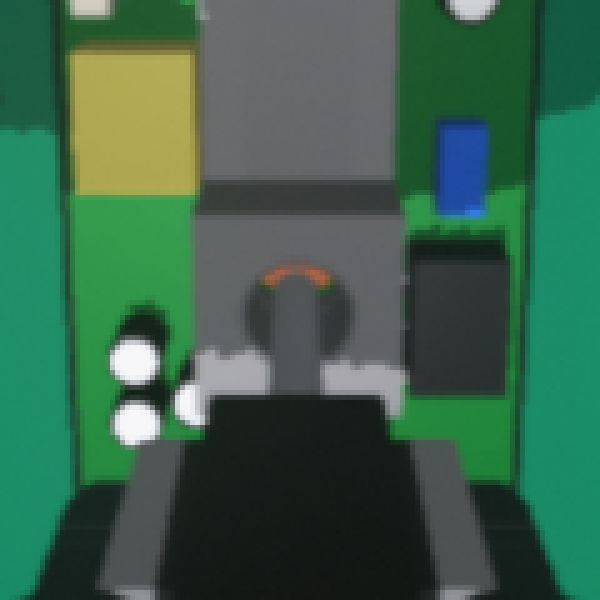

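Emit:
play_rows:
  targets:
    - [[0,0.01,0.4],[0,0,0]]
    - [[0,0.01,0.8],[0,0,0]]
    - [[0,0.01,1.3],[0,0,0]]
    - [[0,0.01,1.8],[0,0,0]]
    - [[0,0.01,2.3],[0,0,0]]
    - [[0,0.01,2.8],[0,0,0]]
    - [[0,0.01,3.2],[0,0,0]]
    - [[0,0.01,3.4],[0,0,0]]

```text
time_s: 25.95
position: [0.5439, 0.0196, 0.3391]
tool_rot: [0.795, 0.607, -0.0, 0.0]
ft_force: [-0.3, 0.1, 0.1]
grip_width: 0.0219
```

Emit:
play_rows:
  targets:
    - [[0,0,0],[0,0,0]]
    - [[0,0,0],[0,0,0]]
    - [[0,0,0],[0,0,0]]
    - [[0,0,0],[0,0,0]]
    - [[0,0,0],[0,0,0]]
    - [[0,0,0],[0,0,0]]
    - [[0,0,0],[0,0,0]]
    - [[0,0,0],[0,0,0]]

```text
time_s: 26.95
position: [0.5439, 0.0196, 0.3394]
tool_rot: [0.795, 0.607, -0.0, 0.0]
ft_force: [0.4, 0.2, -0.8]
grip_width: 0.0214
```

```bash
python3 - <<'E'
from rod import *
go([.5438,.0196,.339],-15.3)
c=rod('w13'); cv2.imwrite('pics/w13z.png',cv2.resize(c['color'][140:260,200:320],None,fx=5,fy=5,interpolation=3))
s=cap('scene'); cv2.imwrite('pics/s13z.png',cv2.resize(s['color'][130:200,220:310],None,fx=7,fy=7,interpolation=3)); pickle.dump(s,open('s13.pkl','wb'))
b=s['color'].astype(int); print('tip z est',robot.get_state()['position'][2]-.2679, robot.get_state()['joint_velocities'].round(3))
E
```

```text
t 26.95 pos [0.5439 0.0196 0.3394] yang -15.31 tilt 0.05 q [-0.17  0.51  1.7  -0.    0.93  0.1 ] F [ 0.42  0.22 -0.76] w 0.0214
shift cm [-0.01 -0.01  0.04] rot deg [ 0.01  0.05 -0.01]
0.2 234 [ 0.0055 -0.0006  0.2157] y -0.0116 0.012
0.22 123 [-0.0005  0.0006  0.2298] y -0.0084 0.0094
0.24 55 [-0.0062  0.0005  0.2464] y -0.0075 0.0084
block ((0.5458453297615051, 0.024611903354525566), (0.026409512385725975, 0.03607559949159622), 74.10128784179688) z 0.1225 [ 234  192   50   36 1183] [258.44716822 204.89771767]
 plane [-0.0136 -0.0374  0.1223]
bar ((0.5566216707229614, 0.06402788311243057), (0.05697758123278618, 0.03611510992050171), 74.5726318359375) z 0.0945 [ 235  112   48   74 3158]
 all bar ((0.5566216707229614, 0.06402788311243057), (0.05697758123278618, 0.03611510992050171), 74.5726318359375)
 plane [-0.0016 -0.0028  0.0945]
tip z est 0.07152785531559436 [-0.     0.001 -0.001 -0.    -0.001  0.001]
```

View pics/w13z.png

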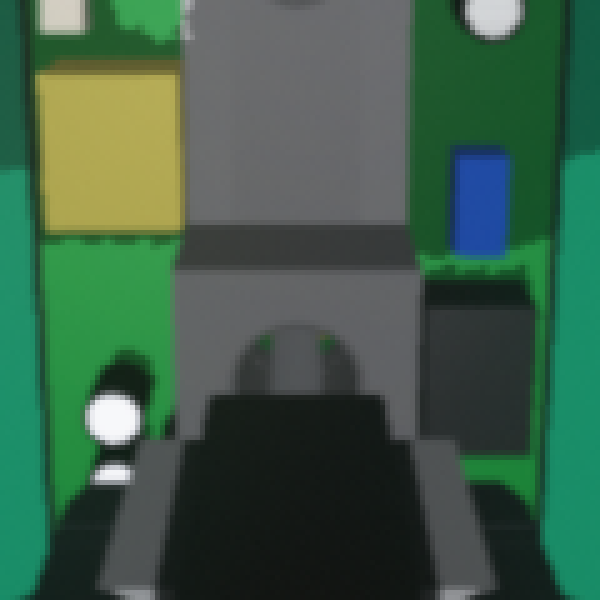

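View pics/s13z.png

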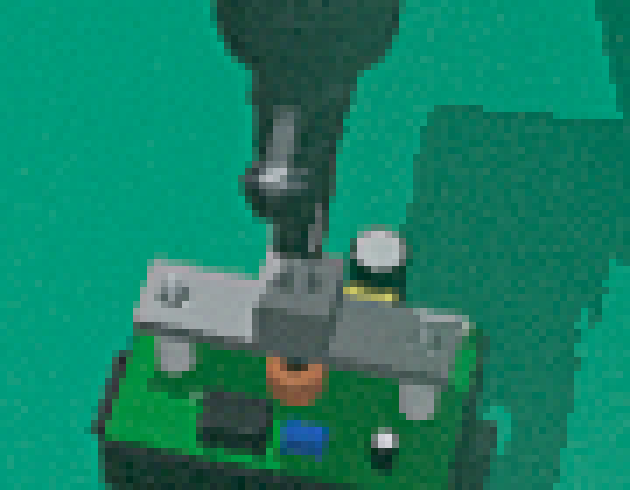

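The wrist crop shows the rod at u≈297, midway between the bore's edges at about 237 and 358. The bar is flat and nothing has moved. Handing in.

```bash
python3 -c "
from h import *
robot.close_job(); s=robot.get_state(); print(s['time_s'],s['position'],s['ft_force'],s['grip_width'])"
```

```text
the job is handed in; nothing more can be done
the job is handed in; nothing more can be done
```

I fitted the guide bar onto the nearest drive's two posts and let go of it. Then I lifted the probe from its rest and lowered its rod through the bar's middle hole. I handed the job in at about 27 s with the probe still held there; close_job gives no verdict.

**Guide bar:** its top measured 94.5 mm up (94 expected if seated), its tilt was under 0.2°, and its centre was within about 0.5 mm of the coil's axis. Its angle matched the drive's to within about 0.5°.

**Probe:**
- **Tip height:** about 71.5 mm up, 13.5 mm above the coil. I worked this out from the grasp height and the arm's pose, because the tip was hidden inside the bore.
- **Centring:** the rod stood midway across the bore in the last wrist picture. Front-to-back centring rests on the measurements taken before lowering, because the handle hid the near edge of the bore at the end.
- **Upright and contact:** the gripper's tilt was 0.05°, and the wrist force stayed near zero all the way down, so I saw no sign of contact.

**Disagreements and gaps:**
- In the last picture the block's fit came out about 5 mm off. The handle hid part of its top face, so I disregarded that reading; the bar's own fit was unchanged.
- The wrist camera's sideways readings differed by about 0.5 mm from where the closed jaws centred the parts. That is well inside the allowance.
- I only checked by eye, in the pictures, that the other things on the bench stayed put.

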